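Snap the spout cap onto the drinking flask and hold it down

TASK

Close the drinking flask: pick up its small spout cap from the table, set it squarely over the spout and press it straight down until it clicks, then keep pressing so that it sits fully home on the flask. Finish while still holding the cap pressed firmly down, without letting go or crushing it; the flask stays standing on the table, and the tall flask, its larger cup, the tumbler and the ice-cream tub are left where they are.

Things in the scene. Friction and masses are not known exactly. Their poses are not given: they have to be found in the camera images.
- cap_center (a point): Spout cap: the smaller of two white plastic cups standing mouth down; straight, round, 42 mm across, 45 mm high, flat closed top, 30 g. The point is its centre, half-way up (22.5 mm above the mouth); z points from mouth to closed top. Any yaw fits. Pinch it across its diameter at or above this point, so that the fingertips stay clear of the flask.
- cap_mouth (a point): Centre of the cap's open end (lower rim), 22.5 mm below its centre. The hollow is 37.6 mm wide and 41 mm deep; four small springy catches inside, 1.5 to 7.5 mm above the rim, leave 23 mm clear between them.
- cap: The same cap; origin at the centre of its lower rim, z up through its closed top.
- flask: Drinking flask, the only one with a narrow bare spout: steel body 66 mm in diameter, black rubber foot, black ribbed collar 58 mm across, white spout. Stands loose on the table, 0.45 to 0.75 kg; slides if pushed sideways. Origin at the centre of its underside, z up.
- spout_seat (a point): On the flask's axis, 180 mm above its underside: top of the flat black seat ring (43 mm across, 5 mm above the collar) round the foot of the spout. The cap's rim rests on this ring when fully home. A firm hold-down is 10 to 20 N; over about 60 N would crush the cap.
- spout_tip (a point): Top of the spout, 29 mm above the seat: 13 mm wide, widening to 21 mm; a 28 mm bead 13 mm above the seat, 22 mm neck below. A cap set on loosely stops with its rim about 12 mm above the seat. Pressing takes some 5 to 20 N until the catches jump over the bead, rim 8 to 10 mm up (click: the force drops away, even to a slight pull); then the rim must go on down to the seat, where the push rises again.
- tall_flask: Bystander: taller steel flask, 67 mm in diameter and 218 mm high, with a broad black stopper on top (no spout). Origin at the centre of its underside.
- flask_cup: Bystander: the tall flask's drinking cup, the larger of the two white cups standing mouth down, 64 mm across at the mouth, 55 mm high. Origin at the centre of its lower rim. Does not fit the spout.
- tumbler: Bystander: glass tumbler, 72 mm across, 85 mm high. Origin at the centre of its underside.
- ice_tub: Bystander: lidded paper ice-cream tub, 73 mm across, 54 mm high. Origin at the centre of its underside.
Things that resemble listed ones, but are neither listed nor needed, are in the scene too. What is shaped like the flask but orange is not meant. Leave any red look-alike of the cap alone.

How it is judged:
By the outcome, as a careful person would: the job done as asked, in the order asked, and still so for the second after the job is handed in, while the arm keeps its last pose, push and grip.
It also fails if it takes over 61 s, if anything falls off the work surface, if the arm or the gripper's body presses on something with over 40 N, if the wrist force passes 120 N, or if a joint passes its speed limit or range.

ROBOT

A 6-joint arm with a two-finger parallel gripper is mounted at the origin on the work surface. World frame = base frame: x ahead of the robot, y to its left, z up, the work surface at z = 0. Lengths are in m, angles in degrees, forces in N, time in s.
With the tool pointing down it reaches from about 0.4 to 0.925 m from the base axis. Payload 3.4 kg.
Tool frame: the origin (TCP) lies midway between the tips of the shut fingers; the grasp point (between the pads) lies 19 mm behind it (bot.grasp_offset is the distance from the TCP to the grasp point, in m); z points along the fingers, y is the line along which they close (so a half turn about z gives the same grasp; the last joint's range is limited). The gripper opens to 85 mm and grips with 20 to 120 N. Pads are 22 mm wide; open, the fingers measure 114 mm over their backs; the gripper's body (76 mm by 85 mm) begins 54 mm behind the grasp point. The pads swing forward as they close: fully open they stand 13 mm farther back than shut.
Start: joints at [-4.211, 17.578, 86.31, -0, 76.112, -4.211], TCP at [0.575, -0, 0.231] pointing down, gripper open.
Joint ranges: [-179.03, 179.03], [-60, 130.46], [8.19, 133.38], [-81.62, 261.62], [5.75, 156.47], [-153.77, 153.77]. Speed limits (degrees/s): [147.25, 147.25, 180, 180, 180, 180].

INTERFACE

Orientations are given as [roll, pitch, yaw] about the fixed x, y, z axes, in that order (R = Rz(yaw) Ry(pitch) Rx(roll)).
In Python, from cell import bot, eyes, workorder gives the robot as it stands.
- The arm moves only by the shell command python3 -m inch 'ROWS' [FORCE]. ROWS is JSON, a list of rows, each a list of 7 numbers: the gripper command: -1 is shut, 1 is fully open, values between are in proportion, then the shift along the tool's x, y, z in mm, then the turn, a rotation vector about the tool's x, y, z in rad. In form: [[jaw, tx, ty, tz, wx, wy, wz], ...]. A call has exactly 10 rows; each row shifts and turns the commanded pose from where the row before left it, along the tool's axes as they then stand; what a row does not reach is not made up. A row lasts 1/10 s, in which the tool goes at most 50 mm and 8.59 degrees, less where a joint would pass 70% of its speed; a pose out of reach is approached as far as the arm can. A call is refused whole if a number of a shift passes 50 or a number of a turn 0.15, either way. A call with a gripper value outside its range is refused whole. The fingers move at their own pace and stop on an object; FORCE is the grip in N (left out, the last holds). Time passes only in rows, so rows that do not move let the fingers close, or fill a call up. It gives the time, the measured TCP pose, the force, the opening and the grip force at its end, in the units of the state.
- bot.read_state(): the state, without advancing time (a new reading comes with each control period).
- eyes.capture(name): name is "scene" or "side" or "wrist"; returns (picture, depth): 400x640x3 uint8, blue, green, red; 400x640 float32, m along the optical axis (not along the pixel's ray), 0 where there is no reading.
- eyes.camera_info(name): a dict with "mtx" (3x3 intrinsics, pixels), "extrinsics" (4x4, takes a point from world to camera coordinates). Camera axes: x right, y down, z forward; pixel columns grow to the right and rows downward; lengths in m; the calibration is good to about 2 mm. A picture is of the moment at which its call begins: read the wrist's pose just before it. camera_info takes no time and is no camera call; for the wrist camera it gives the pose at the moment of the call.
- workorder.finish_job(): hands the job in; it is judged then, once.
Trained networks look in the newest picture that a camera, given by its name, has taken for a name from the list of things; names that differ only in an ending like _2 or _b are one class to them, and where a whole thing is asked for, a point or a joint stands for the part that bears it (a point fixed in the world has none). Each returns a list of dicts, best first, with "score" (0 to 1); they miss things now and then, are a little off and sometimes report something else, mostly with a low value. They report only what shows in the picture. A call takes as long as a camera call. They do not tell look-alikes from the thing itself.
- eyes.spot_in(label, camera): "position" ([column, row] in pixels, amid what is visible of it).
- eyes.landmark_of(label, camera): "position" ([column, row] in pixels: a listed point, or the origin of a listed thing).
The state is a dict: "time": time; "joint_pos": joint angles; "dq": joint speeds; "effort": joint torques, N m; "eef_pos": TCP position; "tool_rot": TCP orientation; "contact_force": force on the tool from outside, world axes, zero at the start; "torque": the same for the moment, N m; "width": finger opening in m; "gripper_force": force on a finger pad.
Only numpy, scipy, OpenCV 4.12 (cv2) and the standard library are available. Lean on these libraries where they do the work, as an engineer would, in place of code of your own. Each camera call takes 0.05 s, during which the arm holds its last target. There are 200 camera calls.

## Working session

There is one attempt and no reset: what is moved stays moved. The work goes in short steps, Python scripts to look and compute and a shell command to move; the robot and the scene stay as the last step left them, time stands still between calls to the robot, and variables do not carry over. Pictures are saved under pics/ and viewed, at most 10 in all, crops included, and the job is handed in when it is done.

```bash
ls; mkdir -p pics; cat > h.py <<'E'
import numpy as np, cv2
from cell import bot, eyes, workorder
def ray(cam,info,px):
    K=np.array(info["mtx"]);T=np.array(info["extrinsics"]);R=T[:3,:3];t=T[:3,3]
    d=R.T@np.linalg.inv(K)@np.array([px[0],px[1],1.]);return -R.T@t,d
def at_z(info,px,z):
    o,d=ray(0,info,px);return o+d*(z-o[2])/d[2]
def cloud(info,D):
    K=np.array(info["mtx"]);T=np.array(info["extrinsics"])
    v,u=np.mgrid[:D.shape[0],:D.shape[1]]
    P=np.stack([(u-K[0,2])/K[0,0]*D,(v-K[1,2])/K[1,1]*D,D],-1)
    return (P-T[:3,3])@T[:3,:3]
E
python3 - <<'E'
from h import *
for c in ["scene","side"]:
    im,D=eyes.capture(c);info=eyes.camera_info(c);cv2.imwrite(f"pics/{c}0.png",im);np.save(f"pics/{c}D.npy",D)
    W=cloud(info,D)
    for l,z in [("cap_center",.0225),("flask",0),("spout_seat",.18),("spout_tip",.209),("tall_flask",0),("flask_cup",0),("tumbler",0),("ice_tub",0)]:
        for r in eyes.landmark_of(l,c)[:3]:
            p=r["position"];print(c,l,round(r["score"],2),np.round(p),np.round(at_z(info,p,z),3))
print(bot.read_state())
E
```

```text
pics
scene cap_center 0.76 [343. 204.] [ 0.488 -0.03   0.022]
scene cap_center 0.73 [347. 180.] [ 0.427 -0.109  0.022]
scene cap_center 0.7 [347. 229.] [0.525 0.052 0.022]
scene flask 0.96 [401. 293.] [0.514 0.253 0.   ]
scene flask 0.6 [449. 337.] [0.495 0.379 0.   ]
scene spout_seat 0.95 [469. 279.] [0.499 0.373 0.18 ]
scene spout_seat 0.56 [416. 236.] [0.513 0.257 0.18 ]
scene spout_tip 0.82 [477. 269.] [0.496 0.377 0.209]
scene spout_tip 0.74 [422. 226.] [0.509 0.26  0.209]
scene tall_flask 0.85 [287. 165.] [ 0.532 -0.282  0.   ]
scene flask_cup 0.66 [297. 224.] [ 0.616 -0.041  0.   ]
scene tumbler 0.8 [238. 212.] [ 0.732 -0.157  0.   ]
scene ice_tub 0.69 [288. 336.] [0.768 0.226 0.   ]
side cap_center 0.84 [299. 319.] [ 0.43  -0.115  0.022]
side cap_center 0.83 [305. 288.] [ 0.484 -0.052  0.022]
side cap_center 0.71 [299. 254.] [0.526 0.044 0.022]
side flask 0.6 [231. 194.] [0.494 0.38  0.   ]
side flask 0.58 [257. 215.] [0.514 0.252 0.   ]
side spout_seat 0.93 [247. 159.] [0.509 0.261 0.18 ]
side spout_seat 0.86 [224. 141.] [0.498 0.377 0.18 ]
side spout_tip 0.82 [223. 133.] [0
[... 423 characters left out ...]
 -0.276  0.   ]
{'time': 0.9, 'joint_pos': array([-4.21060368e+00,  1.75775531e+01,  8.63102809e+01, -2.31736530e-05,
        7.61114084e+01, -4.21195789e+00]), 'dq': array([ 0.03799682,  0.04451626, -0.0704453 , -0.06266669,  0.02221251,
       -0.08016326]), 'effort': array([ 9.95236405e-04, -4.57453752e+01, -2.52340543e+01,  9.43594114e-05,
        5.94313278e-04,  1.43410472e-05]), 'eef_pos': array([ 5.75007553e-01, -1.88427757e-05,  2.31313365e-01]), 'tool_rot': array([1.79999246e+02, 7.80784742e-05, 9.00013598e+01]), 'contact_force': array([-0.22388645,  0.59486958,  0.4531404 ]), 'torque': array([0.00032894, 0.01523861, 0.02238521]), 'gripper_force': 0.0, 'width': 0.08528130709155729}
```

View pics/scene0.png

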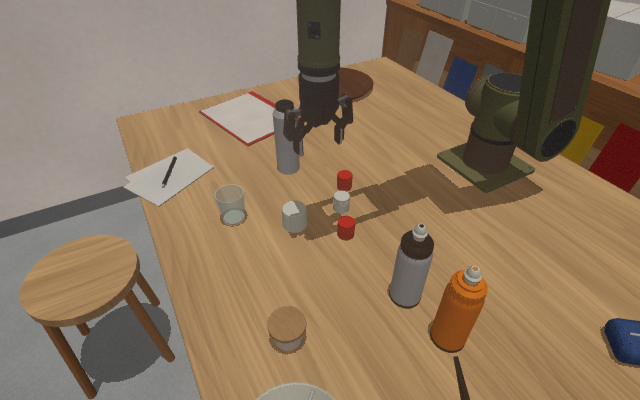

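View pics/side0.png

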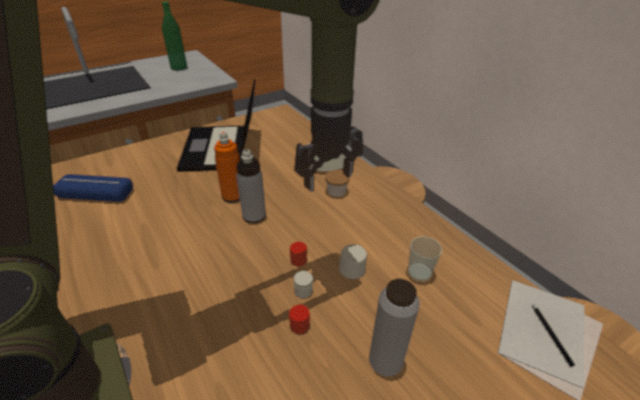

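The cap is the white one at scene (342,203). It could be confused with the red look-alikes at (345,180) and (346,229), or with the larger cup at (295,217). The target flask is the steel one with a spout at (412,268), and the orange one at (460,310) is not meant. I'll move above the cap and check close up.

```bash
python3 -m inch '[[1,-10,-20,0,0,0,0],[1,-10,-20,10,0,0,0],[1,-10,-20,10,0,0,0],[1,-10,-18,10,0,0,0],[1,0,-10,0,0,0,0],[1,0,0,0,0,0,0],[1,0,0,0,0,0,0],[1,0,0,0,0,0,0],[1,0,0,0,0,0,0],[1,0,0,0,0,0,0]]' 40
python3 - <<'E'
from h import *
i=eyes.camera_info("wrist");im,D=eyes.capture("wrist");cv2.imwrite("pics/w1.png",im)
for r in eyes.landmark_of("cap_center","wrist")[:4]: print(r["score"],r["position"],at_z(i,r["position"],.0225))
W=cloud(i,D);hsv=cv2.cvtColor(im,cv2.COLOR_BGR2HSV)
m=(D>0)&(W[...,2]>.035)&(W[...,2]<.06)
n,lab,st,ce=cv2.connectedComponentsWithStats(m.astype(np.uint8))
for k in range(1,n):
    if st[k,4]>150:
        P=W[lab==k];T=P[P[:,2]>np.percentile(P[:,2],90)-.004]
        print(ce[k].round(),st[k,4],np.median(hsv[lab==k],0),"lo",T.min(0).round(4),"hi",T.max(0).round(4),"mean",T.mean(0).round(4))
E
```

```text
time: 1.9
eef_pos: [0.4877, -0.0398, 0.2015]
tool_rot: [180.0, 0.0, 90.0]
contact_force: [0.7, -0.4, 0.7]
width: 0.0855
gripper_force: 0.0
0.92 [329.3, 178.1] [ 0.48773876 -0.04027111  0.0225    ]
0.73 [373.0, 77.8] [0.52570653 0.04844388 0.0225    ]
0.68 [274.7, 248.7] [ 0.43369766 -0.11144626  0.0225    ]
[375.  78.] 2206 [  3. 203. 200.] lo [0.5046 0.0266 0.0412] hi [0.546  0.0673 0.0471] mean [0.5253 0.047  0.0442]
[479. 190.] 4290 [ 26.  30. 193.] lo [ 0.5889 -0.0766  0.0511] hi [ 0.6484 -0.0169  0.0566] mean [ 0.6184 -0.0457  0.0542]
[327. 181.] 1778 [ 23.  34. 116.] lo [ 0.4654 -0.0606  0.0412] hi [ 0.506  -0.0192  0.0466] mean [ 0.4858 -0.0393  0.0442]
[270. 257.] 1593 [  5. 201. 113.] lo [ 0.4112 -0.1334  0.0411] hi [ 0.4519 -0.0921  0.0464] mean [ 0.4318 -0.112   0.0442]
[586. 276.] 1315 [ 41.  24. 136.] lo [ 0.7143 -0.162   0.0539] hi [ 0.7574 -0.1094  0.06  ] mean [ 0.7258 -0.1271  0.0571]
[624. 305.] 1100 [ 19.  76. 132.] lo [ 0.7549 -0.1732  0.052 ] hi [ 0.7781 -0.1496  0.0599] mean [ 0.7681 -0.1651  0.0556]
```

View pics/w1.png

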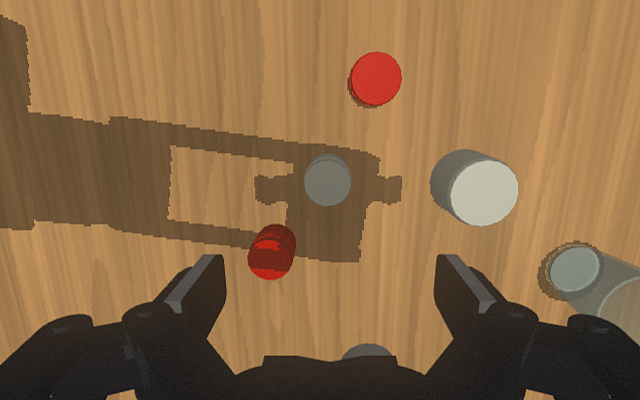

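The close view confirms it: the small white cap is at (327,181) in the gripper's shadow. The red ones are at (375,78) and (270,257), and the big cup is at (480,190). Cap centre is about (0.486, -0.040), with the top at 0.045. Descending and gripping.

```bash
python3 -m inch '[[1,0,-1.5,20,0,0,0],[1,0,0,30,0,0,0],[1,0,0,30,0,0,0],[1,0,0,30,0,0,0],[1,0,0,30,0,0,0],[1,0,0,25,0,0,0],[1,0,0,15,0,0,0],[1,0,0,10,0,0,0],[1,0,0,4.5,0,0,0],[1,0,0,0,0,0,0]]' 40
python3 -m inch '[[0,0,0,0,0,0,0],[-0.5,0,0,0,0,0,0],[-1,0,0,0,0,0,0],[-1,0,0,0,0,0,0],[-1,0,0,0,0,0,0],[-1,0,0,0,0,0,0],[-1,0,0,0,0,0,0],[-1,0,0,0,0,0,0],[-1,0,0,0,0,0,0],[-1,0,0,0,0,0,0]]' 40
```

```text
time: 3.0
eef_pos: [0.4856, -0.04, 0.0066]
tool_rot: [-180.0, -0.0, 90.0]
contact_force: [-0.2, -0.8, -0.6]
width: 0.0852
gripper_force: 0.0
time: 4.0
eef_pos: [0.4861, -0.0401, 0.0076]
tool_rot: [179.9, 0.0, 90.0]
contact_force: [-0.5, 0.3, 6.5]
width: 0.0402
gripper_force: 40.2
```

```bash
python3 -m inch '[[-1,0,0,-10,0,0,0],[-1,0,0,-20,0,0,0],[-1,0,0,-30,0,0,0],[-1,0,0,-30,0,0,0],[-1,0,0,-30,0,0,0],[-1,0,0,-30,0,0,0],[-1,0,0,-30,0,0,0],[-1,0,0,-30,0,0,0],[-1,0,0,-25,0,0,0],[-1,0,0,-15,0,0,0]]'
python3 -m inch '[[-1,10,0,0,0,0,0],[-1,25,5,0,0,0,0],[-1,25,5,0,0,0,0],[-1,25,5,0,0,0,0],[-1,25,5,0,0,0,0],[-1,25,5,0,0,0,0],[-1,20,0,0,0,0,0],[-1,15,0,0,0,0,0],[-1,0,0,0,0,0,0],[-1,0,0,0,0,0,0]]'
python3 - <<'E'
from h import *
i=eyes.camera_info("wrist");im,D=eyes.capture("wrist");cv2.imwrite("pics/w2.png",im)
for l,z in [("spout_tip",.209),("spout_seat",.18),("cap_mouth",.25)]:
  for r in eyes.landmark_of(l,"wrist")[:3]: print(l,r["score"],r["position"],at_z(i,r["position"],z))
W=cloud(i,D)
for a,b in [(.20,.212),(.188,.2),(.176,.183),(.171,.1765)]:
    P=W[(D>0)&(W[...,2]>a)&(W[...,2]<b)&(W[...,1]>.21)&(W[...,1]<.31)]
    if len(P): print(a,b,len(P),P.min(0).round(4),P.max(0).round(4),np.median(P,0).round(4))
E
```

```text
time: 5.0
eef_pos: [0.486, -0.0401, 0.2598]
tool_rot: [179.8, 0.0, 90.0]
contact_force: [0.1, 0.4, 0.2]
width: 0.0406
gripper_force: 40.5
time: 6.0
eef_pos: [0.5099, 0.1299, 0.2563]
tool_rot: [-179.9, 0.1, 90.1]
contact_force: [-0.4, -0.3, -0.9]
width: 0.0404
gripper_force: 40.5
cap_mouth 0.86 [268.4, 343.1] [0.47976188 0.08232621 0.25      ]
0.188 0.2 205 [0.4996 0.2456 0.1911] [0.5181 0.2495 0.1963] [0.5091 0.2477 0.1934]
0.176 0.183 1391 [0.4894 0.2379 0.176 ] [0.5293 0.2529 0.1816] [0.5091 0.246  0.1793]
0.171 0.1765 1007 [0.4841 0.2321 0.171 ] [0.5357 0.2546 0.1765] [0.509  0.2406 0.1731]
```

View pics/w2.png

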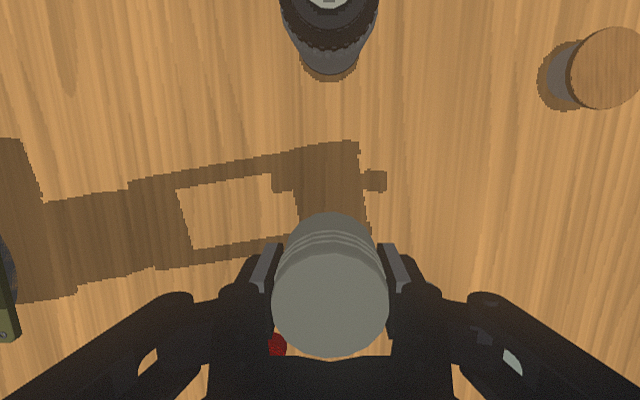

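The cap is held between the pads at (330,300), and the flask's spout is just at the top edge at (330,5). I'll move closer and measure both in one picture.

```bash
python3 -m inch '[[-1,10,0,0,0,0,0],[-1,20,0,0,0,0,0],[-1,15,0,0,0,0,0],[-1,10,0,0,0,0,0],[-1,0,0,0,0,0,0],[-1,0,0,0,0,0,0],[-1,0,0,0,0,0,0],[-1,0,0,0,0,0,0],[-1,0,0,0,0,0,0],[-1,0,0,0,0,0,0]]'
cat > m.py <<'E'
from h import *
import sys
i=eyes.camera_info("wrist");im,D=eyes.capture("wrist");cv2.imwrite(f"pics/{sys.argv[1]}.png",im)
s=bot.read_state();t=s["eef_pos"];print(t,s["tool_rot"])
for l,z in [("spout_tip",.209),("spout_seat",.18)]:
  for r in eyes.landmark_of(l,"wrist")[:3]: print(l,r["score"],r["position"],at_z(i,r["position"],z))
W=cloud(i,D)
def circ(P):
    (c,r)=cv2.minEnclosingCircle(P[:,:2].astype(np.float32)*1000)
    return len(P),np.round(c,1),round(r,1),"zmed",np.median(P[:,2]).round(4),P.min(0).round(4),P.max(0).round(4)
Y=W[...,1];Z=W[...,2];ok=(D>0)&(abs(W[...,0]-.51)<.04)
for n,a,b in [("tip",.205,.214),("spout",.186,.205),("seat",.1775,.183),("collar",.172,.1765)]:
    P=W[ok&(Z>a)&(Z<b)&(Y>t[1]+.03)&(Y<.31)]
    if len(P)>5: print(n,circ(P))
P=W[ok&(Z>t[2]+.025)&(Z<t[2]+.05)&(Y>t[1]-.03)&(Y<t[1]+.03)&(abs(W[...,0]-t[0])<.023)]
print("pts",len(P))
if len(P)>20:
    zt=np.percentile(P[:,2],80);P=P[abs(P[:,2]-zt)<.004]
    A=np.c_[P[:,:2]-P[:,:2].mean(0),np.ones(len(P))];c=np.linalg.lstsq(A,P[:,2],rcond=None)[0]
    print("captop",circ(P),"slope deg",np.degrees(c[:2]).round(2))
E
python3 m.py w3
```

```text
time: 7.2
eef_pos: [0.5106, 0.1846, 0.2568]
tool_rot: [180.0, 0.0, 90.0]
contact_force: [-0.5, -0.9, -0.1]
width: 0.0403
gripper_force: 40.5
[0.51052507 0.18471422 0.25684202] [1.79997785e+02 9.14823284e-04 8.99763035e+01]
spout_tip 0.63 [329.0, 88.2] [0.51054348 0.25913264 0.209     ]
spout_seat 0.85 [328.0, 91.7] [0.50988483 0.25828873 0.18      ]
tip (902, array([509.1, 259.4]), 9.4, 'zmed', np.float64(0.2079), array([0.5   , 0.2502, 0.205 ]), array([0.5184, 0.2688, 0.2107]))
spout (1054, array([509.3, 259.5]), 13.9, 'zmed', np.float64(0.1945), array([0.4957, 0.2462, 0.1909]), array([0.5229, 0.2732, 0.205 ]))
seat (2244, array([509.2, 259.5]), 21.5, 'zmed', np.float64(0.1794), array([0.4877, 0.2382, 0.1775]), array([0.5303, 0.281 , 0.1817]))
collar (1062, array([509.2, 259.5]), 26.0, 'zmed', np.float64(0.1733), array([0.4839, 0.2346, 0.172 ]), array([0.5346, 0.2847, 0.176 ]))
pts 12958
captop (11384, array([510.4, 186. ]), 25.0, 'zmed', np.float64(0.2935), array([0.4876, 0.1638, 0.2901]), array([0.5335, 0.2058, 0.2979])) slope deg [-0.05 -0.69]
```

View pics/w3.png

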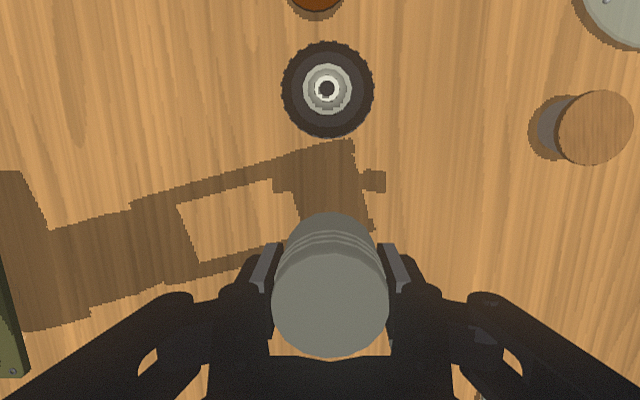

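Spout axis is at (0.5092, 0.2595), at pixel (327,88). Circle fits at four heights agree with the given sizes. The cap centre is about the TCP, its top is at 0.2935 (so the rim is at 0.2485), and tilt is under 1°. I'll move over by +74.7 and -1.3 mm and lower to just above the bead.

```bash
python3 -m inch '[[-1,10,0,0,0,0,0],[-1,15,-1.3,0,0,0,0],[-1,20,0,0,0,0,0],[-1,15,0,0,0,0,0],[-1,10,0,0,0,0,0],[-1,4.7,0,0,0,0,0],[-1,0,0,0,0,0,0],[-1,0,0,0,0,0,0],[-1,0,0,0,0,0,0],[-1,0,0,0,0,0,0]]'
python3 -m inch '[[-1,0,0,5,0,0,0],[-1,0,0,5,0,0,0],[-1,0,0,5,0,0,0],[-1,0,0,5,0,0,0],[-1,0,0,5,0,0,0],[-1,0,0,5,0,0,0],[-1,0,0,0,0,0,0],[-1,0,0,0,0,0,0],[-1,0,0,0,0,0,0],[-1,0,0,0,0,0,0]]'
python3 - <<'E'
from h import *
im,D=eyes.capture("side");cv2.imwrite("pics/s2.png",cv2.resize(im[90:240,170:330],None,fx=4,fy=4,interpolation=cv2.INTER_CUBIC)[:600])
print(bot.read_state()["eef_pos"])
E
```

```text
time: 8.35
eef_pos: [0.5092, 0.2591, 0.2569]
tool_rot: [-180.0, 0.0, 90.0]
contact_force: [0.7, 1.0, 1.2]
width: 0.0406
gripper_force: 40.5
time: 9.35
eef_pos: [0.5094, 0.2598, 0.2271]
tool_rot: [180.0, -0.0, 90.0]
contact_force: [-0.2, -0.1, -1.0]
width: 0.0403
gripper_force: 40.5
[0.50939304 0.25974697 0.22712922]
```

View pics/s2.png

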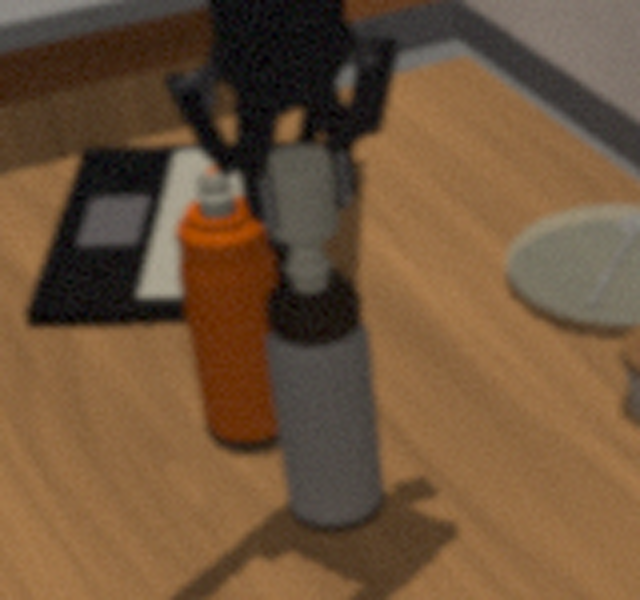

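Side crop: the cap at (303,205) stands in line with the spout at (308,268) and the flask axis. Lowering on until it rests loosely.

```bash
python3 -m inch '[[-1,0,0,4,0,0,0],[-1,0,0,4,0,0,0],[-1,0,0,4,0,0,0],[-1,0,0,4,0,0,0],[-1,0,0,4,0,0,0],[-1,0,0,2,0,0,0],[-1,0,0,1,0,0,0],[-1,0,0,0,0,0,0],[-1,0,0,0,0,0,0],[-1,0,0,0,0,0,0]]' 45
python3 -m inch '[[-1,0,0,0.5,0,0,0],[-1,0,0,0.5,0,0,0],[-1,0,0,0.5,0,0,0],[-1,0,0,0.5,0,0,0],[-1,0,0,0.5,0,0,0],[-1,0,0,0.5,0,0,0],[-1,0,0,0,0,0,0],[-1,0,0,0,0,0,0],[-1,0,0,0,0,0,0],[-1,0,0,0,0,0,0]]'
```

```text
time: 10.4
eef_pos: [0.5094, 0.2597, 0.204]
tool_rot: [180.0, -0.0, 90.0]
contact_force: [0.8, -0.5, -0.8]
width: 0.0403
gripper_force: 46.1
time: 11.4
eef_pos: [0.5092, 0.2597, 0.2008]
tool_rot: [180.0, -0.0, 90.0]
contact_force: [0.2, -0.1, -0.4]
width: 0.0402
gripper_force: 46.1
```

```bash
python3 -m inch '[[-1,0,0,0.3,0,0,0],[-1,0,0,0.3,0,0,0],[-1,0,0,0.3,0,0,0],[-1,0,0,0.3,0,0,0],[-1,0,0,0.3,0,0,0],[-1,0,0,0.2,0,0,0],[-1,0,0,0,0,0,0],[-1,0,0,0,0,0,0],[-1,0,0,0,0,0,0],[-1,0,0,0,0,0,0]]'
python3 -m inch '[[-1,0,0,0.2,0,0,0],[-1,0,0,0.2,0,0,0],[-1,0,0,0.2,0,0,0],[-1,0,0,0.2,0,0,0],[-1,0,0,0.2,0,0,0],[-1,0,0,0.2,0,0,0],[-1,0,0,0,0,0,0],[-1,0,0,0,0,0,0],[-1,0,0,0,0,0,0],[-1,0,0,0,0,0,0]]'
```

```text
time: 12.4
eef_pos: [0.5093, 0.2597, 0.1993]
tool_rot: [180.0, -0.0, 90.0]
contact_force: [-0.9, -0.9, 3.4]
width: 0.0403
gripper_force: 46.3
time: 13.4
eef_pos: [0.5094, 0.2597, 0.1984]
tool_rot: [180.0, -0.0, 90.0]
contact_force: [-0.9, -0.2, 6.0]
width: 0.0403
gripper_force: 46.8
```

Contact is building without side force. Continuing down.

```bash
python3 -m inch '[[-1,0,0,0.2,0,0,0],[-1,0,0,0.2,0,0,0],[-1,0,0,0.2,0,0,0],[-1,0,0,0.2,0,0,0],[-1,0,0,0.2,0,0,0],[-1,0,0,0,0,0,0],[-1,0,0,0,0,0,0],[-1,0,0,0,0,0,0],[-1,0,0,0,0,0,0],[-1,0,0,0,0,0,0]]'
python3 -m inch '[[-1,0,0,0.2,0,0,0],[-1,0,0,0.2,0,0,0],[-1,0,0,0.2,0,0,0],[-1,0,0,0.2,0,0,0],[-1,0,0,0.2,0,0,0],[-1,0,0,0,0,0,0],[-1,0,0,0,0,0,0],[-1,0,0,0,0,0,0],[-1,0,0,0,0,0,0],[-1,0,0,0,0,0,0]]'
```

```text
time: 14.4
eef_pos: [0.5095, 0.2598, 0.1977]
tool_rot: [179.9, -0.0, 90.0]
contact_force: [-1.5, -1.3, 6.2]
width: 0.0406
gripper_force: 47.0
time: 15.4
eef_pos: [0.5085, 0.2594, 0.1949]
tool_rot: [-179.9, 0.0, 90.0]
contact_force: [0.7, 0.3, -4.0]
width: 0.0402
gripper_force: 45.8
```

Click: the force fell from 6 N to -4 N. Continuing down to the seat, about 6 mm to go.

```bash
python3 -m inch '[[-1,0,0,0.5,0,0,0],[-1,0,0,0.5,0,0,0],[-1,0,0,0.5,0,0,0],[-1,0,0,0.5,0,0,0],[-1,0,0,0.5,0,0,0],[-1,0,0,0.5,0,0,0],[-1,0,0,0.5,0,0,0],[-1,0,0,0.5,0,0,0],[-1,0,0,0,0,0,0],[-1,0,0,0,0,0,0]]'
python3 -m inch '[[-1,0,0,0.2,0,0,0],[-1,0,0,0.2,0,0,0],[-1,0,0,0.2,0,0,0],[-1,0,0,0.2,0,0,0],[-1,0,0,0.2,0,0,0],[-1,0,0,0,0,0,0],[-1,0,0,0,0,0,0],[-1,0,0,0,0,0,0],[-1,0,0,0,0,0,0],[-1,0,0,0,0,0,0]]'
```

```text
time: 16.4
eef_pos: [0.5092, 0.2597, 0.1919]
tool_rot: [180.0, 0.0, 90.0]
contact_force: [-0.3, -0.1, -2.1]
width: 0.0402
gripper_force: 45.9
time: 17.4
eef_pos: [0.5092, 0.2597, 0.1909]
tool_rot: [180.0, -0.0, 90.0]
contact_force: [-1.2, -0.1, -1.2]
width: 0.0401
gripper_force: 46.0
```

```bash
python3 -m inch '[[-1,0,0,0.3,0,0,0],[-1,0,0,0.3,0,0,0],[-1,0,0,0.3,0,0,0],[-1,0,0,0.3,0,0,0],[-1,0,0,0.3,0,0,0],[-1,0,0,0,0,0,0],[-1,0,0,0,0,0,0],[-1,0,0,0,0,0,0],[-1,0,0,0,0,0,0],[-1,0,0,0,0,0,0]]'
python3 -m inch '[[-1,0,0,0.2,0,0,0],[-1,0,0,0.2,0,0,0],[-1,0,0,0.2,0,0,0],[-1,0,0,0.2,0,0,0],[-1,0,0,0.2,0,0,0],[-1,0,0,0,0,0,0],[-1,0,0,0,0,0,0],[-1,0,0,0,0,0,0],[-1,0,0,0,0,0,0],[-1,0,0,0,0,0,0]]'
```

```text
time: 18.4
eef_pos: [0.5092, 0.2597, 0.1894]
tool_rot: [-180.0, -0.0, 90.0]
contact_force: [-0.8, -0.4, -0.6]
width: 0.0402
gripper_force: 46.0
time: 19.4
eef_pos: [0.5093, 0.2597, 0.1884]
tool_rot: [180.0, -0.0, 90.0]
contact_force: [0.0, 0.3, -0.3]
width: 0.0401
gripper_force: 46.0
```

```bash
python3 -m inch '[[-1,0,0,0.2,0,0,0],[-1,0,0,0.2,0,0,0],[-1,0,0,0.2,0,0,0],[-1,0,0,0.2,0,0,0],[-1,0,0,0.2,0,0,0],[-1,0,0,0,0,0,0],[-1,0,0,0,0,0,0],[-1,0,0,0,0,0,0],[-1,0,0,0,0,0,0],[-1,0,0,0,0,0,0]]'
```

```text
time: 20.4
eef_pos: [0.5093, 0.2597, 0.1877]
tool_rot: [180.0, -0.0, 90.0]
contact_force: [-0.9, -0.9, 3.8]
width: 0.04
gripper_force: 46.5
```

Force is rising at TCP z 0.1877, so the rim is about at the seat as expected. Pressing on to about 15 N.

```bash
python3 -m inch '[[-1,0,0,0.2,0,0,0],[-1,0,0,0.2,0,0,0],[-1,0,0,0.2,0,0,0],[-1,0,0,0.2,0,0,0],[-1,0,0,0.2,0,0,0],[-1,0,0,0,0,0,0],[-1,0,0,0,0,0,0],[-1,0,0,0,0,0,0],[-1,0,0,0,0,0,0],[-1,0,0,0,0,0,0]]'
```

```text
time: 21.4
eef_pos: [0.5094, 0.2598, 0.1877]
tool_rot: [179.9, -0.0, 90.0]
contact_force: [-2.2, -0.1, 8.9]
width: 0.0399
gripper_force: 47.3
```

```bash
python3 -m inch '[[-1,0,0,0.2,0,0,0],[-1,0,0,0.2,0,0,0],[-1,0,0,0.2,0,0,0],[-1,0,0,0.2,0,0,0],[-1,0,0,0.2,0,0,0],[-1,0,0,0.2,0,0,0],[-1,0,0,0,0,0,0],[-1,0,0,0,0,0,0],[-1,0,0,0,0,0,0],[-1,0,0,0,0,0,0]]'
python3 - <<'E'
from h import *
im,D=eyes.capture("side");cv2.imwrite("pics/s3.png",cv2.resize(im[90:240,170:330],None,fx=4,fy=4,interpolation=cv2.INTER_CUBIC))
i=eyes.camera_info("wrist");_,D=eyes.capture("wrist");W=cloud(i,D)
P=W[(D>0)&(abs(W[...,0]-.5093)<.015)&(abs(W[...,1]-.2597)<.015)&(W[...,2]>.2)]
print("captop z",np.median(P[:,2]));s=bot.read_state();print(s["eef_pos"],s["contact_force"],s["time"])
E
```

```text
time: 22.4
eef_pos: [0.5096, 0.2599, 0.1876]
tool_rot: [179.9, -0.1, 90.0]
contact_force: [-3.5, -1.3, 17.1]
width: 0.0402
gripper_force: 48.0
captop z 0.22491808519990802
[0.50964049 0.25988794 0.18765821] [-3.52339649 -2.0129186  15.9493362 ] 22.5
```

View pics/s3.png

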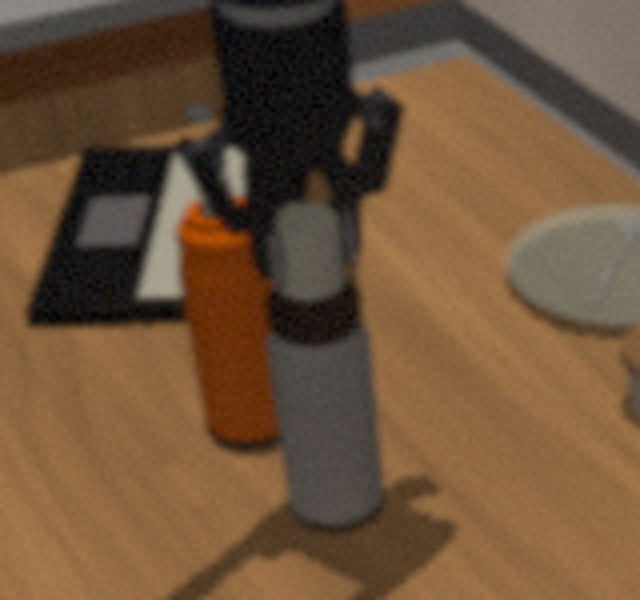

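The cap at (308,250) sits directly on the collar at (315,300), and the flask has not moved. The cap top is at 0.2249, against 0.225 expected when fully home, and the push is about 16 N. Handing in.

```bash
python3 -c "
from cell import workorder
print(workorder.finish_job())"
```

```text
the job is handed in; nothing more can be done
None
```

The spout cap clicked onto the flask and sits fully home; I handed the job in at about 22.5 s with the gripper still holding it down at about 16 N and the flask standing where it was.

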